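Dock the trip logger, then crack the lid of a dry-ice specimen carrier and hold it ajar

ROBOT

A 7-joint arm with a two-finger parallel gripper is mounted at the origin on a cart in front of the work surface, level with it; the furniture and walls round the work are solid. World frame = base frame: x ahead of the robot, y to its left, z up, the work surface at z = 0. Lengths are in mm, angles in rad, forces in N, time in s.
With the tool pointing down it reaches from about 400 to 875 mm from the base axis. Payload 4.4 kg.
Tool frame: the origin (TCP) lies at the very end of the fingers, on their centre line; the grasp point (between the pads) lies 19 mm behind it; z points along the fingers, y is the direction in which the jaws open and shut (so a half turn about z gives the same grasp; the last joint's range is limited). The gripper opens to 85 mm and grips with 20 to 120 N. Pads are 22 mm wide; open, the fingers measure 114 mm over their backs; the gripper's body (76 mm by 85 mm) begins 54 mm behind the grasp point. The pads swing forward as they close: fully open they stand 13 mm farther back than shut.
Start: joints at [1.145, 0.628, 0.038, 1.517, -0.027, 0.996, -0.02], TCP at [228.885, -608.383, 231.313] pointing down, gripper open.
Joint ranges: [-3.06, 3.06], [-0.37, 2.12], [-1.25, 1.32], [0.18, 2.47], [-1.1, 4.24], [0.23, 1.98], [-2.94, 2.94]. Speed limits (rad/s): [2.57, 2.57, 3.14, 3.14, 3.14, 3.14, 3.14].

INTERFACE

Orientations are given as [roll, pitch, yaw] about the fixed x, y, z axes, in that order (R = Rz(yaw) Ry(pitch) Rx(roll)).
In Python, from cell import read_state, get_image, finish_job gives the robot as it stands.
- The arm moves only by the tool carry_out, never from a script. Its argument "series" is a list that holds one entry, the list of rows, each a list of 7 numbers: the shift along the tool's x, y, z in cm, then the turn, a rotation vector about the tool's x, y, z in rad, then the finger opening in cm, from 0 to 8.54. In form: [[[x, y, z, wx, wy, wz, grip], ...]]. A call has 1 to 5 rows; each row is the pose to reach, as a shift and turn from the pose commanded when the call began, along the tool's axes at that moment; what a row does not reach only later rows make up. A row lasts 1/12 s, in which the tool goes at most 41.7 mm and 7.16 degrees, less where a joint would pass 70% of its speed; a pose out of reach is approached as far as the arm can. A call with a gripper value outside its range is refused whole. The fingers move at their own pace and stop on an object; the grip force is fixed at half the most. Time passes only in rows, so rows that repeat a pose let the fingers close. It gives the time, the measured TCP pose, the force and the opening at its end, in the units of the state.
- read_state(): the state, without advancing time (a new reading comes with each control period).
- get_image(name): name is "side" or "top"; returns a dict with "img" (480x640x3 uint8, blue, green, red), "z_map" (480x640 float32, mm along the optical axis (not along the pixel's ray), 0 where there is no reading), "mtx" (3x3 intrinsics, pixels), "dist" ([k1, k2, p1, p2, k3] as OpenCV has them; the pictures are not rectified), "T" (4x4, takes a point from camera to world coordinates). Camera axes: x right, y down, z forward; pixel columns grow to the right and rows downward; lengths in mm; the calibration is good to about 2 mm. A picture is of the moment at which its call begins.
- finish_job(): hands the job in, once; it reports no verdict.
The state is a dict: "clock": time; "qpos": joint angles; "qd": joint speeds; "tau": joint torques, N m; "eef_pos": TCP position; "tool_rot": TCP orientation; "force": force on the tool from outside, world axes, zero at the start; "torque": the same for the moment, N m; "width": finger opening in mm.
Only numpy, scipy, OpenCV 4.12 (cv2) and the standard library are available. Lean on these libraries where they do the work, as an engineer would, in place of code of your own. Each camera call takes 0.05 s, during which the arm holds its last target.

TASK

A dry-ice specimen carrier has just come in: first press its loose temperature logger all the way down into the dock on the carrier's top panel, flush with the panel, so that the trip record is closed before the carrier is opened. Then pull up the lid by its bar handle until the sticking seal lets go, keep it only slightly open, about 3 cm at the front edge, for three seconds so that the gas can vent, and finish still holding it like that; never swing it wide. Do not disturb the jar, the slide carton or the timer.

Things in the scene. Friction and masses are not known exactly. Their poses are not given: they have to be found in the camera images.
- carrier: Specimen carrier, light grey box fixed on the table, 160 (its x) x 220 (its y) x 100 mm high; origin at the centre of its underside; the -x side is the front, towards the robot. A blue lid covers the +y part (145 mm wide, its top 122 mm above the table); the -y part is the logger panel, whose flat top is 100 mm above the table. The lid's side edge is 42 mm from the dock's centre.
- dock (a point): Centre of the dock's mouth, at panel height; axes as the carrier. Straight recess 53 (carrier x) x 33 (carrier y) mm, 39 mm deep, mouth chamfered. A rounded brass contact spring stands out of each end wall, 14 mm down: the logger meets them when about 10 mm in, passes with about 8 to 12 N of push, then slides with about 5 N; its own weight does not take it home.
- logger_mid (a point): Centre (half-way up) of the loose temperature logger: upright white block with orange top, 50 (its x) x 30 (its y) x 40 mm high, 80 g, standing on the table. It goes into the dock upright, long side along the carrier's x, either way round. Fully home, its top stands about 1 mm above the panel.
- logger_top (a point): Centre of the logger's top face, 20 mm above its centre.
- lid (a joint): Opening angle of the lid in rad: 0 shut, positive as the front edge rises (164 mm from the hinge: 0.18 rad is 3 cm). A lip of the lid sticks in the seal: about 13 to 18 N of pull up at the handle breaks it out, the resistance is gone after 0.04 rad, then the lid (350 g) hangs on the handle with about 2 N and falls shut if let go.
- lid_grip (a point): Middle of the lid's handle: a round aluminium bar 13 mm thick, 84 mm free between two black posts, along the carrier's y (parallel to the hinge), its axis 26 mm above the lid's top. It moves with the lid; shut, it lies 128 mm in front of the hinge line and 48 mm above it.
- lid_hinge (a point): Middle of the lid's hinge line, which runs along the carrier's y at the far (+x) upper edge of the carrier; the front edge rises about it.
- jar_mid (a point): Bystander: centre of a clear reagent jar with a black cap, 43 mm across, 72 mm high, left of the carrier.
- slides_mid (a point): Bystander: centre of a small white and green carton of slides, 55 x 85 x 32 mm.
- timer_mid (a point): Bystander: centre of a white digital bench timer with three keys, 62 x 66 x 18 mm, right of the work.
Things that resemble listed ones, but are neither listed nor needed, are in the scene too. There is more than one size of the part that bears logger_mid; the job needs the middle-sized.

How it is judged:
By the outcome, as a careful person would: the job done as asked, in the order asked, and still so for the second after the job is handed in, while the arm keeps its last pose, push and grip.
It also fails if it takes over 67 s, if anything falls off the work surface, if the arm or the gripper's body presses on something with over 40 N, if the wrist force passes 120 N, or if a joint passes its speed limit or range.

## Working session

There is one attempt and no reset: what is moved stays moved. The work goes in short steps, Python scripts to look and compute and a tool call to move; the robot and the scene stay as the last step left them, time stands still between calls to the robot, and variables do not carry over. Pictures are saved under pics/ and viewed, and the job is handed in when it is done.

Besides the shell and the picture viewer there is one more tool, called after ">>>" as a command line: name --argument value ..., lists and objects as JSON in quotes. carry_out: Moves the arm, as the interface text tells. Its arguments: {"type":"object","properties":{"series":{"type":"array","items":{"type":"array","items":{"type":"array","items":{"type":"number"}}}}},"required":["series"]}

```bash
ls; mkdir -p pics
python3 - <<'E'
from cell import read_state, get_image
import cv2,numpy as np,pickle
print(read_state())
for n in("side","top"):
    d=get_image(n); cv2.imwrite(f"pics/{n}0.png",d["img"]); pickle.dump(d,open(f"{n}0.pkl","wb")); print(n,d["mtx"],d["dist"],d["T"])
E
```

```text
pics
{'clock': 0.0, 'qpos': array([ 1.14520906,  0.62935778,  0.03840944,  1.51836263, -0.02700564,
        0.99632685, -0.0200048 ]), 'qd': array([ 1.88989883e-04,  5.15149720e-04,  1.00674203e-03, -2.39948784e-04,
        1.19027261e-05,  8.57218788e-04,  2.38649170e-04]), 'tau': array([-6.34006283e-04, -5.63392425e+01,  1.22633826e+00, -1.93441343e+01,
        1.10026274e-02,  1.05897576e-02, -3.35395221e-06]), 'eef_pos': array([ 228.67192827, -607.77074139,  230.38267993]), 'tool_rot': array([-3.13965489e+00,  2.48662470e-06,  3.59805823e-01]), 'force': array([0.50009678, 0.03674124, 1.05586769]), 'torque': array([-0.02416802,  0.00483304,  0.02528608]), 'width': 85.65071912473343}
side [[599.31601519   0.         326.34659517]
 [  0.         599.31601519 241.86060718]
 [  0.           0.           1.        ]] [-0.18954581  0.          0.          0.          0.        ] [[ 9.97942123e-01 -4.41331806e-02  4.65164676e-02  4.01997076e+02]
 [-6.38380532e-02 -6.15738098e-01  7.85360617e-01 -1.35151330e+03]
 [-6.01850066e-03 -7.86713962e-01 -6.17288361e-01  1.12841818e+03]
 [ 0.00000000e+00  0.00000000e+00  0.00000000e+00  1.00000000e+00]]
top [[475.95616213   0.         319.77805486]
 [  0.         475.95616213 241.8922011 ]
 [  0.           0.           1.        ]] [-0.02806278  0.          0.          0.          0.        ] [[-1.95732225e-02 -9.96795591e-01  7.75592648e-02  3.94610059e+02]
 [-9.99413620e-01  2.16863636e-02  2.64974968e-02 -7.97702256e+01]
 [-2.80945664e-02 -7.69951442e-02 -9.96635562e-01  1.12037933e+03]
 [ 0.00000000e+00  0.00000000e+00  0.00000000e+00  1.00000000e+00]]
```

View pics/side0.png

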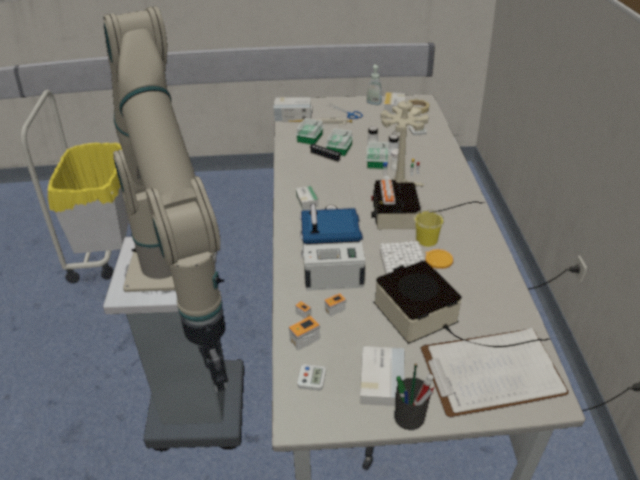

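View pics/top0.png

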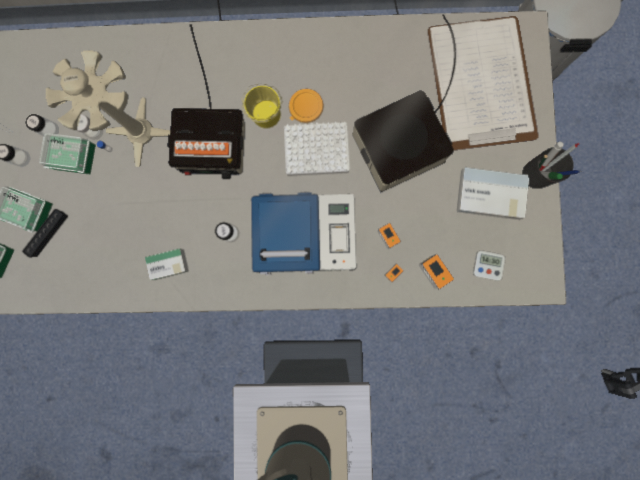

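The side view shows three orange-topped blocks at about (303,309), (336,303) and (305,331), with the carrier at (333,250). In the top view the blocks are at (389,236), (395,272) and (437,271), the dock is near (340,238), and the handle is near (285,254). I'll measure these next.

```bash
cat > h.py <<'E'
import cv2,numpy as np,pickle
from scipy.spatial.transform import Rotation as R
def ray(d,px):
    u=cv2.undistortPoints(np.array(px,float).reshape(-1,1,2),d["mtx"],d["dist"]).reshape(-1,2)
    v=np.c_[u,np.ones(len(u))]
    return d["T"][:3,3],v@d["T"][:3,:3].T
def plane(d,px,z):
    o,v=ray(d,px); return o+v*((z-o[2])/v[:,2])[:,None]
def cloud(d):
    H,W=d["z_map"].shape
    g=np.stack(np.meshgrid(np.arange(W),np.arange(H)),-1).reshape(-1,2)
    o,v=ray(d,g); return (o+v*d["z_map"].reshape(-1,1)).reshape(H,W,3)
def proj(d,P):
    T=np.linalg.inv(d["T"]); r,_=cv2.Rodrigues(T[:3,:3])
    return cv2.projectPoints(np.array(P,float).reshape(-1,3),r,T[:3,3],d["mtx"],d["dist"])[0].reshape(-1,2)
E
python3 - <<'E'
from h import *
for n in("top","side"):
    d=pickle.load(open(f"{n}0.pkl","rb")); C=cloud(d)
    hsv=cv2.cvtColor(d["img"],cv2.COLOR_BGR2HSV)
    m=cv2.inRange(hsv,(8,150,90),(22,255,255))
    cs,_=cv2.findContours(m,cv2.RETR_EXTERNAL,cv2.CHAIN_APPROX_NONE)
    for c in cs:
        if cv2.contourArea(c)<40: continue
        mm=np.zeros_like(m); cv2.drawContours(mm,[c],-1,255,-1)
        z=C[...,2][(mm>0)&(d["z_map"]>0)]; zt=np.percentile(z,60)
        P=plane(d,c.reshape(-1,2),zt)[:,:2].astype(np.float32)
        r=cv2.minAreaRect(P); print(n,c.reshape(-1,2).mean(0),"z",np.percentile(z,[5,50,90]),r)
d=pickle.load(open("top0.pkl","rb"))
im=d["img"]
cv2.imwrite("pics/topz.png",cv2.resize(im[180:290,240:400],None,fx=5,fy=5,interpolation=cv2.INTER_CUBIC))
d=pickle.load(open("side0.pkl","rb"))
cv2.imwrite("pics/sidez.png",cv2.resize(d["img"][190:350,280:400],None,fx=3.7,fy=3.7,interpolation=cv2.INTER_CUBIC))
E
```

```text
top [393.75757576 272.51515152] z [26.79400216 29.69779159 31.5895673 ] ((406.4185485839844, -218.03927612304688), (19.187480926513672, 33.95819854736328), 43.533485412597656)
top [437.62162162 271.05405405] z [51.74560748 54.50654691 57.02961286] ((406.9214172363281, -312.5045471191406), (65.58963012695312, 38.09856414794922), 32.6812629699707)
top [389.41509434 235.13207547] z [36.96172442 40.02135247 42.54285412] ((491.1728210449219, -209.28189086914062), (46.976409912109375, 27.686487197875977), 28.50185203552246)
top [204.5203252  150.96747967] z [100.50126191 104.4644863  106.95396162] ((684.8703002929688, 203.0349578857422), (117.52476501464844, 24.59874153137207), 88.3271255493164)
top [304.56382979 105.53191489] z [3.1096523  6.94312795 9.96845938] ((812.5971069335938, -21.103885650634766), (77.20240020751953, 79.40640258789062), 88.30985260009766)
side [303.61111111 325.87037037] z [50.88337363 54.82116211 57.65479149] ((405.2726135253906, -317.6044006347656), (62.04678726196289, 34.8698844909668), 35.05306625366211)
side [334.88372093 299.8372093 ] z [37.14845822 40.72750782 43.58797577] ((489.9982604980469, -214.51210021972656), (43.61719512939453, 21.56672477722168), 25.814603805541992)
side [438.53125 258.65625] z [ 3.5450841   8.16275389 11.99132758] ((809.779541015625, -29.29450225830078), (78.19804382324219, 76.66810607910156), 85.66802978515625)
```

View pics/topz.png

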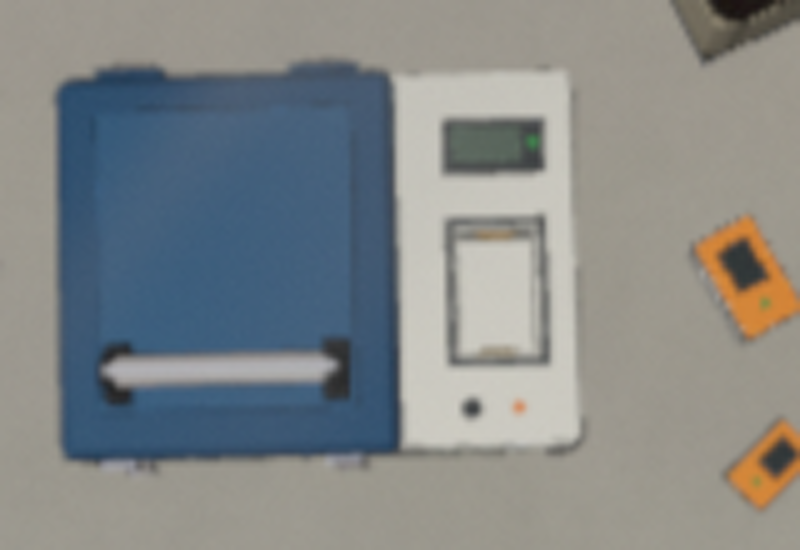

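View pics/sidez.png

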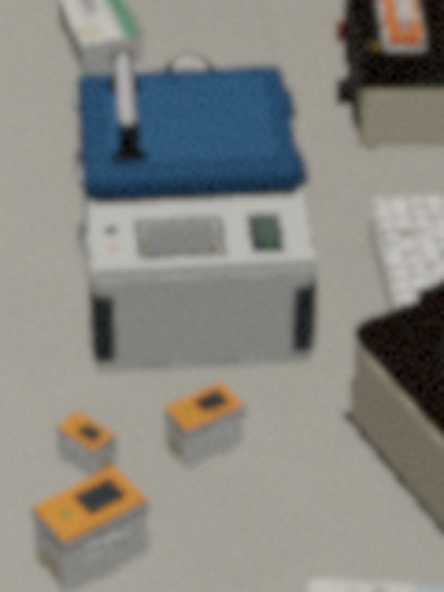

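The crops show the middle block at top view (389,235) with its top at z≈40. The dock's dark frame is at about (339,238) in the full picture. Next come precise fits of the carrier, dock, handle and logger.

Run:
```python
from h import *
d=pickle.load(open("top0.pkl","rb")); C=cloud(d); im=d["img"]; hsv=cv2.cvtColor(im,cv2.COLOR_BGR2HSV)
def rect(m,z,name,roi,big=False):
    M=np.zeros_like(m); x0,y0,x1,y1=roi; M[y0:y1,x0:x1]=m[y0:y1,x0:x1]
    cs,_=cv2.findContours(M,cv2.RETR_EXTERNAL,cv2.CHAIN_APPROX_NONE); c=max(cs,key=cv2.contourArea)
    P=plane(d,c.reshape(-1,2),z)[:,:2].astype(np.float32); r=cv2.minAreaRect(P)
    print(name,r,"\n",cv2.boxPoints(r).round(1).tolist())
    return P
rect(cv2.inRange(hsv,(95,100,40),(125,255,255)),122,"lid",(240,185,325,280))
w=cv2.inRange(hsv,(0,0,185),(180,60,255)); 
print("panel hsv",hsv[200:262:10,325],hsv[262,400])
rect(cv2.inRange(hsv,(0,0,175),(180,50,255)),100,"panel",(318,190,362,275))
g=cv2.cvtColor(im,cv2.COLOR_BGR2GRAY)
print(g[240,322:360]); print(g[215:262,340])
dk=cv2.inRange(g,0,140); rect(dk,100,"dockframe",(325,218,354,258))
rect(cv2.inRange(hsv,(0,0,150),(180,60,255)),154.5,"handle",(256,245,314,262))
for (x0,y0,x1,y1,n) in [(323,200,350,215,"panel"),(255,200,315,240,"lid"),(335,228,345,248,"dock floor"),(262,252,305,256,"handle"),(0,0,0,0,"")][:4]:
    print(n,np.percentile(C[y0:y1,x0:x1,2],[10,50,90]))
# logger
P=rect(cv2.inRange(hsv,(5,90,70),(24,255,255)),40,"logger",(375,215,405,255))
for dd,n in((d,"top"),(pickle.load(open("side0.pkl","rb")),"side")):
    CC=cloud(dd); s=(abs(CC[...,0]-491)<45)&(abs(CC[...,1]+210)<45)&(CC[...,2]>30)&(CC[...,2]<50)
    Q=CC[s][:,:2].astype(np.float32); print(n,s.sum(),cv2.minAreaRect(Q),Q.mean(0))
```

```text
lid ((495.56256103515625, 20.273292541503906), (163.3511962890625, 139.19175720214844), 0.25753673911094666) 
 [[413.6000061035156, 89.5], [414.20001220703125, -49.70000076293945], [577.5999755859375, -49.0], [576.9000244140625, 90.19999694824219]]
panel hsv [[ 23  12 196]
 [ 27  13 197]
 [ 22  14 198]
 [ 24  13 199]
 [ 24  13 201]
 [ 24  13 202]
 [ 27  13 203]] [ 21  23 153]
panel ((496.8656005859375, -90.166015625), (160.74632263183594, 74.01294708251953), 0.28382667899131775) 
 [[416.29998779296875, -53.599998474121094], [416.70001220703125, -127.5999984741211], [577.4000244140625, -126.80000305175781], [577.0999755859375, -52.79999923706055]]
[198 199 199 199 199 199 193 140 125 158 188 200 200 201 200 201 200 200
 200 200 200 201 200 197 173 176 126 124 181 198 199 198 188 146 142 150
 151 151]
[179 196 197 197 197 198 198 192 146 118 141 139 139 176 197 199 199 199
 199 199 199 200 199 199 199 200 201 200 200 199 200 200 199 196 167 149
 128 113 169 197 201 201 201 201 201 201 201]
dockframe ((482.64727783203125, -94.15437316894531), (42.97465515136719, 62.56425094604492), 88.7
[... 453 characters left out ...]
785693 102.94015764]
lid [120.88319662 123.54227132 126.11477224]
dock floor [58.0015762  60.4757305  62.67386009]
handle [153.17543187 155.38123042 157.57305751]
logger ((491.1292419433594, -209.14413452148438), (49.862701416015625, 29.852401733398438), 28.38493537902832) 
 [[462.1000061035156, -207.89999389648438], [476.29998779296875, -234.10000610351562], [520.2000122070312, -210.39999389648438], [506.0, -184.1999969482422]]
top 300 ((492.0419921875, -208.47784423828125), (50.4876823425293, 31.106664657592773), 27.62534523010254) [ 491.52902 -208.43468]
side 213 ((491.50042724609375, -212.85211181640625), (52.3538703918457, 34.695491790771484), 26.043333053588867) [ 490.69623 -215.28323]
```

```bash
cat > mv.py <<'E'
import sys
from h import *
# usage: mv.py x0 y0 z0 yaw0 x1 y1 z1 yaw1 (tool down)
a=list(map(float,sys.argv[1:9]))
R0=R.from_euler('xyz',[np.pi,0,a[3]]);R1=R.from_euler('xyz',[np.pi,0,a[7]])
print((R0.inv().apply(np.array(a[4:7])-a[:3])/10).round(2),(R0.inv()*R1).as_rotvec().round(4))
E
python3 mv.py 228.9 -608.4 231.3 0.36 491 -209.3 130 0.4955; python3 -c "
from h import *;print(R.from_euler('xyz',[np.pi,0,.36]).as_matrix().round(2))"
```

```text
[ 38.59 -28.12  10.13] [ 0.      0.     -0.1355]
[[ 0.94  0.35  0.  ]
 [ 0.35 -0.94 -0.  ]
 [ 0.    0.   -1.  ]]
```

>>> carry_out --series '[[[3.1,-2.2,0,0,0,0,7],[6.2,-4.5,0,0,0,-0.03,7],[9.3,-6.8,1,0,0,-0.07,6],[12.4,-9.0,2,0,0,-0.1,6],[15.5,-11.3,3,0,0,-0.1355,6]]]'

```text
clock: 0.52
eef_pos: [334.8, -446.5, 200.9]
tool_rot: [3.141, -0.0, 0.496]
force: [0.8, -0.5, -0.2]
width: 59.8
```

```bash
python3 mv.py 334.2 -448 201.3 .4955 491 -209.3 130 0.4955
```

```text
[ 25.14 -13.54   7.13] [0. 0. 0.]
```

>>> carry_out --series '[[[3.5,-1.9,0.8,0,0,0,6],[7,-3.8,1.6,0,0,0,6],[10.5,-5.7,2.4,0,0,0,6],[14,-7.6,3.5,0,0,0,6],[17,-9.2,4.6,0,0,0,6]]]'

```text
clock: 0.93
eef_pos: [441.3, -283.5, 154.9]
tool_rot: [-3.141, -0.001, 0.497]
force: [-0.3, -0.4, 0.9]
width: 59.8
```

>>> carry_out --series '[[[2.7,-1.4,0.9,0,0,0,6],[5.4,-2.9,1.7,0,0,0,6],[8.1,-4.3,2.5,0,0,0,6],[8.14,-4.34,2.53,0,0,0,6],[8.14,-4.34,2.53,0,0,0,6]]]'

```text
clock: 1.35
eef_pos: [491.7, -206.9, 129.2]
tool_rot: [-3.14, 0.0, 0.5]
force: [-0.5, -0.6, 0.8]
width: 59.6
```

```bash
cat > snap.py <<'E'
import sys
from h import *
from cell import get_image
# snap.py name cam x0 y0 x1 y1 scale
n,c=sys.argv[1:3]; x0,y0,x1,y1=map(int,sys.argv[3:7]); s=float(sys.argv[7])
d=get_image(c); pickle.dump(d,open(f"{n}.pkl","wb"))
cv2.imwrite(f"pics/{n}.png",cv2.resize(d["img"][y0:y1,x0:x1],None,fx=s,fy=s,interpolation=cv2.INTER_CUBIC))
E
python3 snap.py s1 side 260 200 420 350 4; python3 -c "
from cell import read_state as r;print(r()['eef_pos'],r()['tool_rot'],r()['clock'])"
```

```text
[ 490.83570278 -208.93988072  129.61242695] [-3.14094740e+00  9.41683651e-04  4.96880126e-01] 1.4
```

View pics/s1.png

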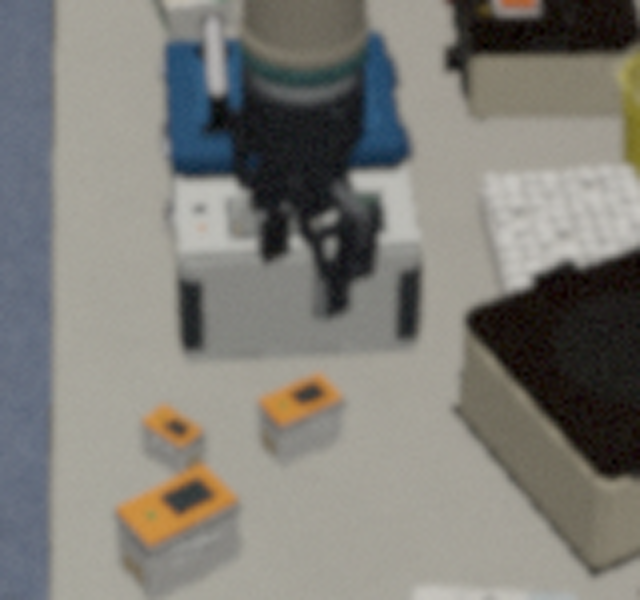

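The gripper hangs above the middle logger, which shows at (300,415) in the crop, and everything around it is clear. I'll go down in two steps.

>>> carry_out --series '[[[0,0,2.5,0,0,0,6],[0,0,5.0,0,0,0,6],[0,0,7.5,0,0,0,6],[0,0,9.0,0,0,0,6],[0,0,10.5,0,0,0,6]]]'

```text
clock: 1.82
eef_pos: [489.6, -211.5, 24.1]
tool_rot: [3.141, 0.001, 0.492]
force: [-0.7, -0.7, -0.1]
width: 60.2
```

>>> carry_out --series '[[[0,0,0.3,0,0,0,4.5],[0,0,0.3,0,0,0,3.8],[0,0,0.3,0,0,0,2],[0,0,0.3,0,0,0,0],[0,0,0.3,0,0,0,0]]]'

```text
clock: 2.23
eef_pos: [491.6, -210.0, 23.1]
tool_rot: [3.14, -0.001, 0.495]
force: [0.4, 0.8, -0.8]
width: 28.6
```

>>> carry_out --series '[[[0,0,0,0,0,0,0],[0,0,0,0,0,0,0],[0,0,0,0,0,0,0]]]'

```text
clock: 2.48
eef_pos: [491.5, -209.6, 22.7]
tool_rot: [3.141, -0.001, 0.495]
force: [0.0, 0.3, 5.2]
width: 28.4
```

>>> carry_out --series '[[[0,0,-2,0,0,0,0],[0,0,-5.5,0,0,0,0],[0,0,-9,0,0,0,0],[0,0,-12,0,0,0,0],[0,0,-13.8,0,0,0,0]]]'

```text
clock: 2.9
eef_pos: [492.2, -209.8, 163.2]
tool_rot: [3.138, -0.003, 0.495]
force: [0.2, -0.1, -1.0]
width: 28.7
```

```bash
python3 mv.py 491 -209.3 160 .4955 482.6 -94.2 160 0.002
python3 snap.py s2 side 260 150 420 300 4; python3 -c "
from cell import read_state as r;print(r()['eef_pos'],r()['tool_rot'],r()['force'],r()['width'])"
```

```text
[  4.73 -10.53  -0.  ] [ 0.     -0.      0.4935]
[ 493.67592288 -210.44599468  165.48884149] [ 3.13522979 -0.00560836  0.49526158] [ 0.67466686 -0.35802369  0.32942456] 28.700097891880294
```

View pics/s2.png

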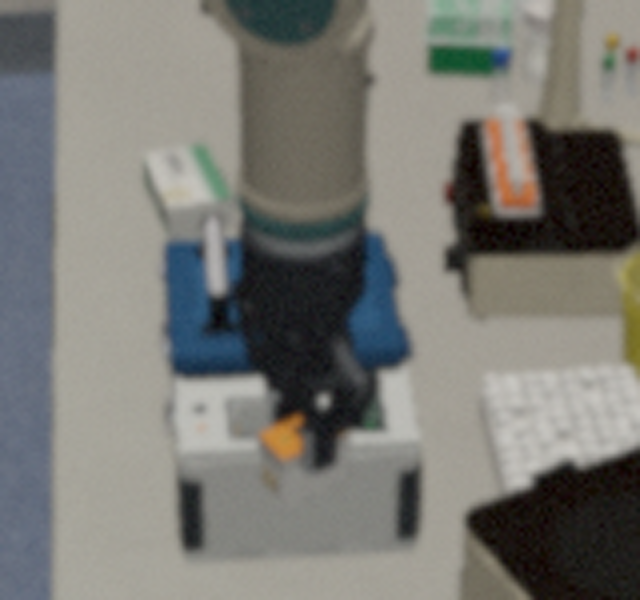

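The logger is held upright in the jaws, orange top at about (285,435) in the crop. I'll carry it over the dock.

>>> carry_out --series '[[[1.0,-2.3,0,0,0,0.11,0],[2.1,-4.7,0,0,0,0.22,0],[3.2,-7.0,0,0,0,0.34,0],[4.2,-9.4,0,0,0,0.44,0],[4.73,-10.53,0,0,0,0.4935,0]]]'

```text
clock: 3.37
eef_pos: [481.6, -90.4, 159.5]
tool_rot: [-3.14, 0.002, 0.001]
force: [-0.9, 0.9, -0.7]
width: 28.9
```

>>> carry_out --series '[[[0,0,0,0,0,0,0],[0,0,0,0,0,0,0],[0,0,0,0,0,0,0],[0,0,0,0,0,0,0]]]'

```text
clock: 3.7
eef_pos: [482.6, -95.9, 160.0]
tool_rot: [3.141, -0.0, 0.0]
force: [-1.1, 0.3, -1.0]
width: 28.6
```

```bash
python3 snap.py s3 side 260 190 390 290 6;python3 snap.py t3 top 240 160 400 280 5; python3 -c "
from cell import read_state as r;print(r()['eef_pos'],r()['tool_rot'],r()['force'],r()['width'],r()['clock'])"
```

```text
[482.56622746 -95.69446578 159.97492229] [ 3.14115786e+00 -1.55865382e-04 -5.59857459e-06] [ 0.96980282  0.29040635 -0.86352276] 28.772093723808396 3.8
```

View pics/s3.png

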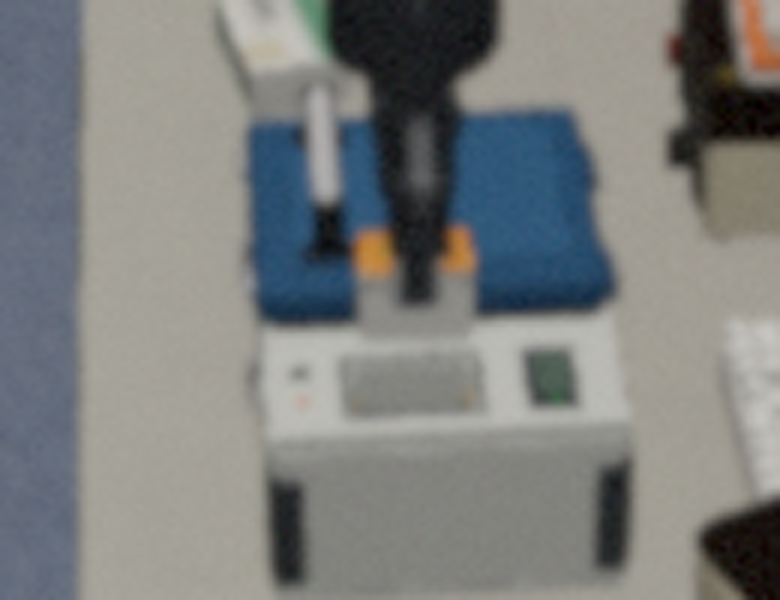

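View pics/t3.png

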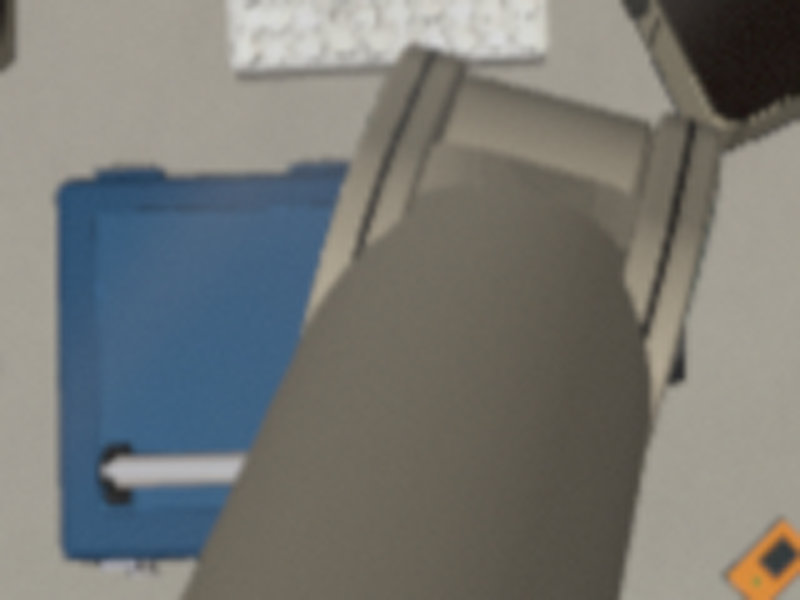

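The side view shows the logger's -y face bottom edge at crop y≈333, x 358–476. The dock frame is at x 342–482, y 358–412. The top view is blocked by the arm, so I'll check the alignment from the side view only.

Run:
```python
from h import *
d=pickle.load(open("s3.pkl","rb")); g=cv2.GaussianBlur(cv2.cvtColor(d["img"],cv2.COLOR_BGR2GRAY),(3,3),0).astype(int)
hsv=cv2.cvtColor(d["img"],cv2.COLOR_BGR2HSV)
# column profiles through logger/dock
for u in (324,326,335,337): print(u,[(v,g[v,u]) for v in range(224,266)])
for v in (240,242): print("row",v,[(u,g[v,u]) for u in range(312,348)])
for v in (252,255): print("row",v,[(u,g[v,u]) for u in range(310,348)])
C=cloud(d)
# logger front-face points
s=(C[...,2]>118)&(C[...,2]<180)&(C[...,1]>-125)&(C[...,1]<-60)&(hsv[...,1]<60)&(g>100)&(abs(C[...,0]-482)<50)
vu=np.argwhere(s); print(len(vu),vu.min(0),vu.max(0)); print(C[s].min(0),np.median(C[s],0),C[s].max(0))
for P,n in (([457.6,-109.7,138],"bl"),([507.6,-109.7,138],"br"),([456,-110.7,100],"dock fl"),([509,-110.7,100],"dock fr"),([509,-77.7,100],"dock br"),([456,-77.7,100],"dock bl"),([417,-127.2,100],"carr"),([577,-127.2,100],"carr"),([482,-52,122],"lidedge")): print(n,proj(d,P))
```

```text
324 [(224, np.int64(52)), (225, np.int64(54)), (226, np.int64(58)), (227, np.int64(66)), (228, np.int64(78)), (229, np.int64(90)), (230, np.int64(99)), (231, np.int64(108)), (232, np.int64(118)), (233, np.int64(125)), (234, np.int64(127)), (235, np.int64(126)), (236, np.int64(123)), (237, np.int64(121)), (238, np.int64(123)), (239, np.int64(127)), (240, np.int64(131)), (241, np.int64(135)), (242, np.int64(138)), (243, np.int64(138)), (244, np.int64(140)), (245, np.int64(145)), (246, np.int64(156)), (247, np.int64(166)), (248, np.int64(166)), (249, np.int64(155)), (250, np.int64(144)), (251, np.int64(138)), (252, np.int64(133)), (253, np.int64(131)), (254, np.int64(131)), (255, np.int64(130)), (256, np.int64(129)), (257, np.int64(128)), (258, np.int64(133)), (259, np.int64(149)), (260, np.int64(166)), (261, np.int64(170)), (262, np.int64(160)), (263, np.int64(149)), (264, np.int64(145)), (265, np.int64(140))]
326 [(224, np.int64(30)), (225, np.int64(29)), (226, np.int64(28)), (227, np.int64(31)), (228, np.int64(35)), (229, np.int64(39)), (230, np.int64(44)), (231, np.int64(51)), (232,
[... 5620 characters left out ...]
, (338, np.int64(135)), (339, np.int64(139)), (340, np.int64(151)), (341, np.int64(169)), (342, np.int64(181)), (343, np.int64(185)), (344, np.int64(185)), (345, np.int64(183)), (346, np.int64(173)), (347, np.int64(149))]
167 [228 320] [246 338]
[ 458.37773848 -120.89394879  135.88978678] [ 480.13573905 -110.36612431  153.92866162] [506.85560113 -78.45535358 175.97625281]
bl [[319.62460191 246.4197612 ]]
br [[338.42240451 245.58200504]]
dock fl [[319.23482564 257.72438812]]
dock fr [[338.87809874 256.83128605]]
dock br [[337.91167819 249.17249536]]
dock bl [[318.57586381 250.03963081]]
carr [[304.96792595 262.32266371]]
carr [[364.66169422 259.58290317]]
lidedge [[327.41625208 237.51666926]]
```

The logger and dock line up within about 1 mm in the side view. The measured y is -95.7 against the wanted -94.2, so I'll correct that and go down to just above the mouth.

>>> carry_out --series '[[[-0.02,-0.07,1,0,0,0,0],[-0.04,-0.15,2,0,0,0,0],[-0.04,-0.15,3.0,0,0,0,0],[-0.04,-0.15,3.4,0,0,0,0],[-0.04,-0.15,3.4,0,0,0,0]]]'

```text
clock: 4.22
eef_pos: [481.4, -93.2, 125.0]
tool_rot: [-3.141, 0.002, 0.001]
force: [-0.5, 0.4, -1.5]
width: 28.7
```

>>> carry_out --series '[[[0,0,0,0,0,0,0],[0,0,0,0,0,0,0],[0,0,0,0,0,0,0]]]'

```text
clock: 4.47
eef_pos: [482.6, -93.0, 126.5]
tool_rot: [3.141, -0.001, 0.002]
force: [-0.3, 0.4, -1.7]
width: 28.7
```

```bash
python3 snap.py s4 side 290 200 370 270 8; python3 -c "
from cell import read_state as r;print(r()['eef_pos'],r()['tool_rot'],r()['force'],r()['width'],r()['clock'])"
```

```text
[482.54429591 -92.89169505 126.44588864] [ 3.14146712e+00 -9.55302699e-04  1.77967335e-03] [-0.28484643 -0.94159475 -0.87009574] 28.291940206817607 4.5167
```

View pics/s4.png

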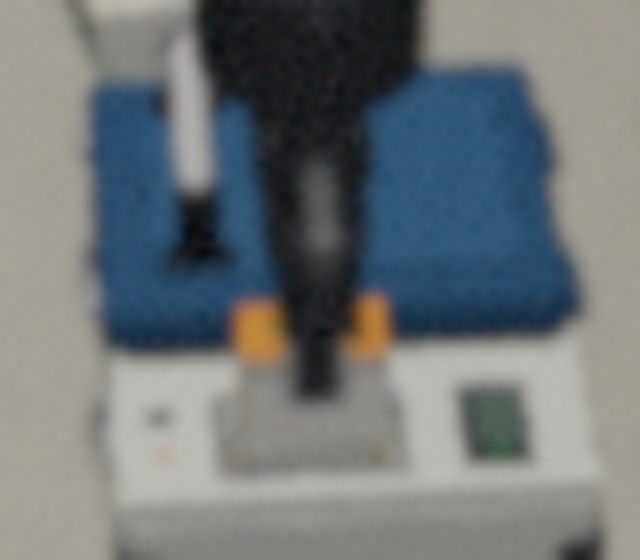

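>>> carry_out --series '[[[0,0.15,0,0,0,0,0],[0,0.15,0,0,0,0,0],[0,0.15,0,0,0,0,0],[0,0.15,0,0,0,0,0],[0,0.15,0,0,0,0,0]]]'

```text
clock: 4.93
eef_pos: [482.2, -94.3, 126.1]
tool_rot: [-3.142, -0.0, 0.002]
force: [-0.4, -0.3, -1.1]
width: 28.7
```

>>> carry_out --series '[[[0,0,0,0,0,0,0],[0,0,0,0,0,0,0],[0,0,0,0,0,0,0]]]'

```text
clock: 5.18
eef_pos: [482.2, -94.3, 126.0]
tool_rot: [-3.142, 0.0, 0.002]
force: [0.1, 0.5, -1.0]
width: 28.8
```

```bash
python3 snap.py s5 side 290 200 370 270 8; python3 -c "
from cell import read_state as r;print(r()['eef_pos'],r()['tool_rot'],r()['force'],r()['width'],r()['clock'])"
python3 - <<'E'
from h import *
d=pickle.load(open("s5.pkl","rb")); g=cv2.GaussianBlur(cv2.cvtColor(d["img"],cv2.COLOR_BGR2GRAY),(3,3),0).astype(int)
for u in (321,323,325,334,336): print(u,g[240:264,u].tolist())
for v in (246,248,250,252,254): print(v,g[v,312:346].tolist())
for P,n in (([457.6,-109.2,103.5],"bl"),([507.6,-109.2,103.5],"br"),([482.6,-110.7,100],"dock fc"),([482.6,-77.7,100],"dock bc")): print(n,proj(d,P))
E
```

```text
[482.1890817  -94.28744886 126.03597852] [ 3.14159115e+00 -4.14290419e-05  1.81306649e-03] [-0.44886795 -0.55226515 -0.71988806] 28.83445436936701 5.2333
321 [137, 139, 141, 142, 141, 137, 132, 130, 132, 136, 137, 137, 137, 137, 136, 134, 130, 124, 127, 142, 161, 169, 161, 149]
323 [124, 130, 134, 137, 137, 133, 129, 129, 132, 136, 138, 140, 139, 139, 138, 134, 129, 125, 130, 146, 165, 170, 161, 149]
325 [70, 79, 91, 101, 108, 109, 109, 110, 113, 116, 122, 130, 137, 139, 138, 134, 129, 125, 132, 150, 167, 170, 160, 149]
334 [78, 83, 98, 115, 125, 126, 126, 127, 130, 133, 135, 137, 138, 139, 139, 137, 133, 132, 141, 159, 170, 166, 154, 146]
336 [124, 126, 130, 135, 138, 136, 132, 133, 137, 139, 140, 140, 140, 140, 138, 135, 129, 129, 141, 159, 170, 165, 154, 145]
246 [177, 176, 176, 177, 177, 176, 170, 158, 143, 132, 129, 129, 123, 109, 86, 60, 42, 36, 44, 65, 91, 113, 126, 130, 132, 139, 153, 170, 181, 184, 185, 185, 185, 184]
248 [187, 186, 185, 183, 179, 175, 167, 155, 140, 132, 132, 132, 127, 113, 90, 64, 46, 41, 48, 68, 94, 116, 130, 136, 137, 139, 147, 161, 175, 183, 186, 186, 184, 178]
250 [183, 185, 183, 176, 162, 151, 145, 141, 137, 137, 139, 138, 133, 122, 108, 93, 84, 84, 89, 99, 112, 125, 135, 139, 140, 139, 138, 145, 161, 177, 184, 185, 183, 177]
252 [178, 184, 183, 174, 158, 145, 140, 138, 136, 137, 139, 139, 138, 137, 134, 131, 129, 130, 132, 133, 135, 137, 138, 139, 140, 139, 137, 140, 154, 172, 182, 185, 184, 179]
254 [184, 185, 184, 178, 164, 147, 138, 136, 136, 136, 137, 138, 138, 138, 138, 139, 140, 141, 141, 140, 140, 139, 139, 138, 138, 138, 137, 139, 152, 170, 182, 185, 185, 182]
bl [[319.78112413 256.33965485]]
br [[338.32425224 255.49857018]]
dock fc [[329.10137575 257.27658821]]
dock bc [[328.28777376 249.60447684]]
```

View pics/s5.png

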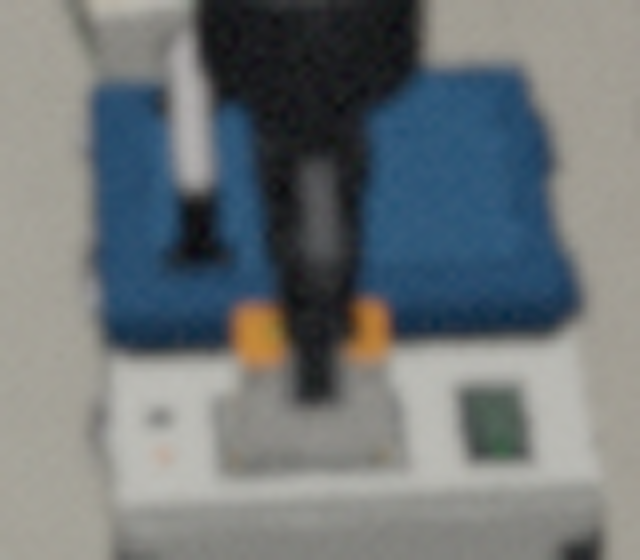

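It has settled at (482.2, -94.3, 126.0), and the logger's bottom fills the dock frame centrally, with both centres at image x≈328.6. I'll go in slowly.

>>> carry_out --series '[[[0,0,0.2,0,0,0,0],[0,0,0.4,0,0,0,0],[0,0,0.6,0,0,0,0],[0,0,0.75,0,0,0,0],[0,0,0.9,0,0,0,0]]]'

```text
clock: 5.65
eef_pos: [482.1, -94.3, 116.7]
tool_rot: [-3.142, 0.0, 0.002]
force: [-0.6, -0.1, -1.5]
width: 28.5
```

It is 6 mm in with no contact force. Next is pressing past the springs.

>>> carry_out --series '[[[0,0,0.25,0,0,0,0],[0,0,0.5,0,0,0,0],[0,0,0.7,0,0,0,0],[0,0,0.9,0,0,0,0],[0,0,1.1,0,0,0,0]]]'

```text
clock: 6.07
eef_pos: [482.0, -94.4, 105.9]
tool_rot: [-3.142, 0.0, 0.002]
force: [-2.3, -0.4, 3.7]
width: 28.4
```

>>> carry_out --series '[[[0,0,0.1,0,0,0,0],[0,0,0.2,0,0,0,0],[0,0,0.2,0,0,0,0]]]'

```text
clock: 6.32
eef_pos: [482.0, -94.3, 103.8]
tool_rot: [-3.142, 0.0, 0.002]
force: [-1.1, -0.6, 0.5]
width: 28.7
```

```bash
python3 snap.py s6 side 290 200 370 270 8
python3 - <<'E'
from h import *
d=pickle.load(open("s6.pkl","rb")); C=cloud(d); hsv=cv2.cvtColor(d["img"],cv2.COLOR_BGR2HSV)
m=cv2.inRange(hsv,(8,130,90),(24,255,255)); m[:, :310]=0; m[:,345:]=0; m[:220]=0; m[255:]=0
print(np.median(C[m>0],0),(m>0).sum())
vu=np.argwhere(m>0); print(vu.min(0),vu.max(0))
for z in (121,115,130): print(z,proj(d,[[457.2,-109.3,z],[507.2,-109.3,z],[457.2,-79.3,z]]).round(1).tolist())
E
```

```text
[ 469.9592117  -101.52575499  122.92785403] 53
[244 320] [251 337]
121 [[319.5, 251.3], [338.2, 250.5], [318.9, 244.4]]
115 [[319.6, 253.1], [338.2, 252.2], [319.0, 246.1]]
130 [[319.5, 248.7], [338.2, 247.8], [318.9, 241.7]]
```

View pics/s6.png

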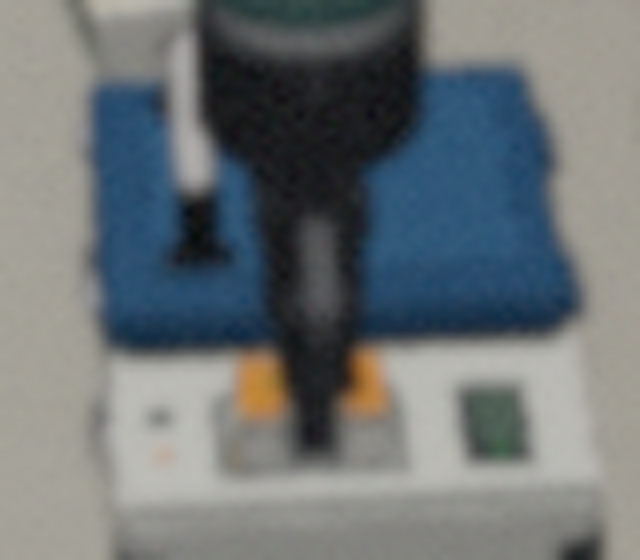

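The logger's top is at z≈121–123, orange at crop (260,385) and (365,385), so it moved in without slipping. I'll release it narrowly, since the lid is close by, then rise, close the fingers and push it home.

>>> carry_out --series '[[[0,0,0,0,0,0,3.6],[0,0,0,0,0,0,4.0],[0,0,0,0,0,0,4.0],[0,0,-0.5,0,0,0,4.0],[0,0,-1.5,0,0,0,4.0]]]'

```text
clock: 6.78
eef_pos: [481.6, -94.2, 118.8]
tool_rot: [-3.141, 0.002, 0.002]
force: [0.1, -0.9, 0.0]
width: 40.2
```

>>> carry_out --series '[[[0,0,-1,0,0,0,4],[0,0,-2.2,0,0,0,4],[0,0,-2.2,0,0,0,0],[0,0,-2.2,0,0,0,0],[0,0,-2.2,0,0,0,0]]]'

```text
clock: 7.2
eef_pos: [482.2, -94.2, 141.2]
tool_rot: [-3.142, -0.001, 0.002]
force: [-0.2, 0.1, -0.7]
width: 4.5
```

>>> carry_out --series '[[[0,0,0,0,0,0,0],[0,0,0,0,0,0,0],[0,0,0,0,0,0,0]]]'

```text
clock: 7.45
eef_pos: [481.9, -94.3, 140.6]
tool_rot: [-3.141, 0.001, 0.002]
force: [-0.7, 0.1, -0.4]
width: 0.0
```

```bash
python3 snap.py s7 side 290 200 370 270 8; python3 -c "
from cell import read_state as r;print(r()['eef_pos'],r()['tool_rot'],r()['force'],r()['width'],r()['clock'])"
```

```text
[481.91762975 -94.28155902 140.63370836] [-3.14150513e+00  8.20497748e-04  1.79244718e-03] [-0.02593383 -0.89519945 -0.16473401] 0.1778986856779529 7.5
```

View pics/s7.png

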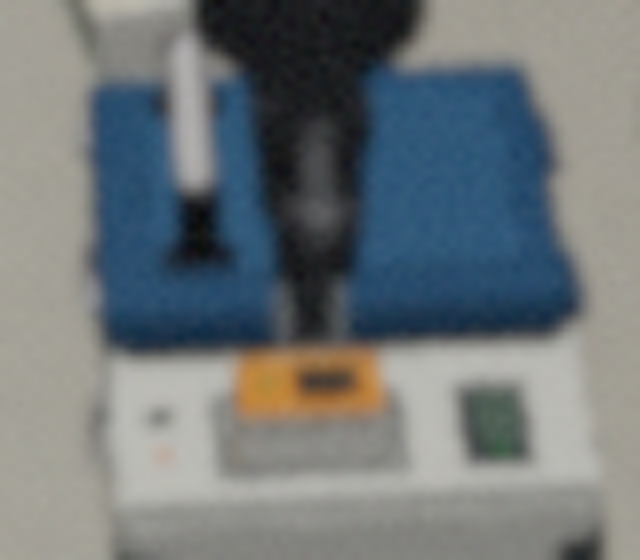

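The logger stands straight in the dock, about 20 mm proud, and the closed fingertips are above it. Pressing down now.

>>> carry_out --series '[[[0,0,0.8,0,0,0,0],[0,0,1.6,0,0,0,0],[0,0,2.0,0,0,0,0],[0,0,2.4,0,0,0,0],[0,0,2.8,0,0,0,0]]]'

```text
clock: 7.92
eef_pos: [482.2, -94.4, 112.6]
tool_rot: [-3.142, 0.0, 0.002]
force: [-0.5, 0.5, 3.7]
width: -0.3
```

>>> carry_out --series '[[[0,0,0.3,0,0,0,0],[0,0,0.6,0,0,0,0],[0,0,0.8,0,0,0,0],[0,0,1.0,0,0,0,0],[0,0,1.1,0,0,0,0]]]'

```text
clock: 8.33
eef_pos: [482.1, -94.3, 101.8]
tool_rot: [-3.142, 0.0, 0.002]
force: [0.1, -0.1, 4.0]
width: 0.6
```

>>> carry_out --series '[[[0,0,0.1,0,0,0,0],[0,0,0.15,0,0,0,0],[0,0,0.15,0,0,0,0]]]'

```text
clock: 8.58
eef_pos: [482.2, -94.4, 101.1]
tool_rot: [-3.142, -0.0, 0.002]
force: [-2.0, -0.2, 9.0]
width: -0.1
```

>>> carry_out --series '[[[0,0,0.1,0,0,0,0],[0,0,0.15,0,0,0,0],[0,0,0.15,0,0,0,0]]]'

```text
clock: 8.83
eef_pos: [482.2, -94.4, 101.0]
tool_rot: [-3.141, -0.001, 0.001]
force: [-5.4, 1.3, 24.5]
width: -0.2
```

The push bottomed out at z=101.0, with the force rising to 24 N. I'll rise and check.

>>> carry_out --series '[[[0,0,-1,0,0,0,0],[0,0,-4,0,0,0,0],[0,0,-7.5,0,0,0,3],[0,0,-10.5,0,0,0,5],[0,0,-12.1,0,0,0,6]]]'

```text
clock: 9.25
eef_pos: [483.6, -94.6, 223.2]
tool_rot: [3.141, -0.005, 0.002]
force: [0.9, -0.7, -0.1]
width: 35.5
```

```bash
python3 snap.py s8 side 270 190 370 270 8; python3 -c "
from cell import read_state as r;print(r()['eef_pos'],r()['tool_rot'],r()['force'],r()['qpos'],r()['clock'])"; python3 mv.py 482.2 -94.3 220 0.002 449 20.3 220 1.573;python3 mv.py 482.2 -94.3 220 0.002 449 20.3 220 -1.568
python3 - <<'E'
from h import *
d=pickle.load(open("s8.pkl","rb")); C=cloud(d); hsv=cv2.cvtColor(d["img"],cv2.COLOR_BGR2HSV)
m=cv2.inRange(hsv,(8,130,90),(24,255,255)); m[:, :310]=0; m[:,345:]=0; m[:220]=0; m[265:]=0
print(np.median(C[m>0],0),(m>0).sum())
print(np.median(C[245:262,345:360,2]))
# handle: side view bright bar
s=(C[...,2]>135)&(C[...,2]<165)&(C[...,0]>430)&(C[...,0]<465)&(C[...,1]>-30)&(C[...,1]<75)
print(s.sum(),np.median(C[s],0))
E
```

```text
[484.86191331 -94.84735739 224.86223065] [ 3.14060209e+00 -8.24521859e-03  1.63373736e-03] [0.69047057 0.79390881 1.34947821] [-0.01239767  0.41864037  0.20750883  1.96190448 -0.12201611  0.76445191
 -1.30395032] 9.3
[ -3.3  -11.47  -0.  ] [-0.     0.    -1.571]
[ -3.3  -11.47  -0.  ] [ 0.   -0.    1.57]
[475.41087986 -99.72198778 101.83222823] 88
100.75979788950963
110 [447.7345632    7.32858089 154.29688501]
```

View pics/s8.png

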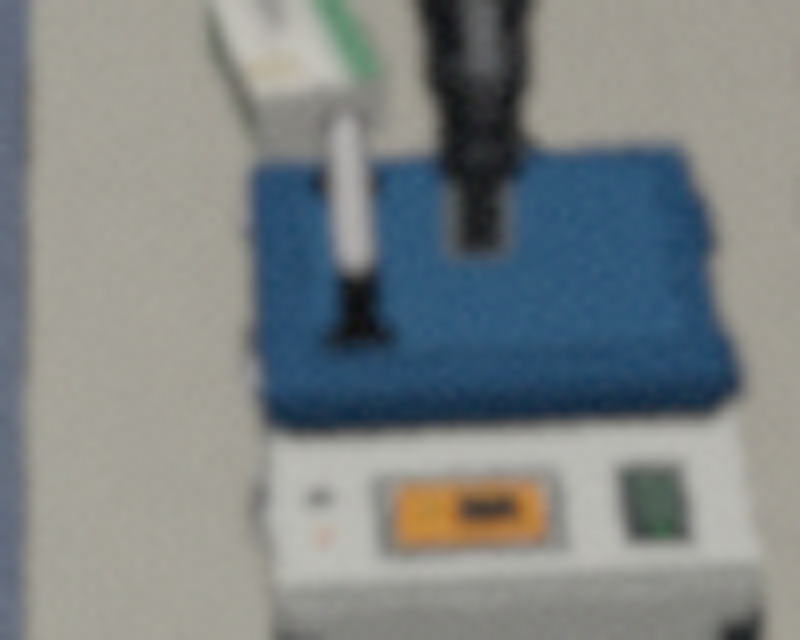

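The logger sits flush in the dock at crop (470,513), top at z≈101. Next I'll go to the handle, whose grip point is about (449, 20, 148), turning a quarter turn on the way.

>>> carry_out --series '[[[-0.6,-2.3,0,0,0,0.12,6],[-1.3,-4.6,0,0,0,0.24,6],[-2.0,-6.9,0,0,0,0.36,6],[-2.7,-9.2,0,0,0,0.48,6],[-3.3,-11.5,0,0,0,0.6,6]]]'

```text
clock: 9.72
eef_pos: [448.1, 21.6, 219.6]
tool_rot: [3.141, 0.001, -0.605]
force: [-0.9, -0.1, -0.0]
width: 60.2
```

>>> carry_out --series '[[[0,0,0,0,0,0.12,6],[0,0,0,0,0,0.24,6],[0,0,0,0,0,0.36,6],[0,0,0,0,0,0.48,6],[0,0,0,0,0,0.6,6]]]'

```text
clock: 10.13
eef_pos: [448.7, 20.8, 219.6]
tool_rot: [3.141, -0.0, -1.204]
force: [-0.5, 0.0, -0.3]
width: 59.7
```

>>> carry_out --series '[[[0,0,0,0,0,0.12,6],[0,0,0,0,0,0.24,6],[0,0,0,0,0,0.37,6],[0,0,0,0,0,0.37,6],[0,0,0,0,0,0.37,6]]]'

```text
clock: 10.55
eef_pos: [448.7, 20.8, 219.6]
tool_rot: [3.141, -0.001, -1.565]
force: [0.4, -0.5, -0.5]
width: 60.0
```

>>> carry_out --series '[[[0,0,0,0,0,0,6],[0,0,0,0,0,0,6],[0,0,0,0,0,0,6]]]'

```text
clock: 10.8
eef_pos: [449.0, 20.6, 220.0]
tool_rot: [-3.142, 0.0, -1.567]
force: [0.1, -0.1, 0.2]
width: 59.6
```

```bash
python3 snap.py s9 side 260 150 360 250 6; python3 -c "
from cell import read_state as r;print(r()['eef_pos'],r()['tool_rot'],r()['force'],r()['qpos'],r()['clock'])"
python3 - <<'E'
from h import *
d=pickle.load(open("side0.pkl","rb")); g=cv2.cvtColor(d["img"],cv2.COLOR_BGR2GRAY).astype(int)
for v in range(206,226,3): print(v,g[v,306:324].tolist())
print(proj(d,[[448.5,-21,148],[448.5,20.5,148],[448.5,62,148]]))
E
```

```text
[449.00495383  20.58932168 220.04877633] [-3.14143582e+00  2.22887748e-04 -1.56730240e+00] [ 0.16499689 -0.4839278  -0.06060745] [-0.57583532  0.42823827  0.65158589  2.07717983 -0.37774144  0.75243487
 -2.82544092] 10.85
206 [132, 130, 129, 122, 120, 140, 160, 165, 148, 130, 131, 140, 148, 153, 158, 157, 155, 155]
209 [119, 118, 116, 115, 119, 138, 163, 168, 155, 133, 121, 125, 124, 124, 121, 116, 109, 107]
212 [70, 67, 65, 57, 73, 119, 156, 170, 160, 132, 90, 66, 74, 75, 81, 79, 78, 77]
215 [66, 70, 72, 74, 84, 119, 156, 169, 166, 141, 106, 82, 76, 83, 79, 81, 77, 76]
218 [65, 68, 73, 75, 91, 119, 152, 169, 168, 152, 116, 89, 81, 77, 80, 81, 79, 80]
221 [73, 70, 74, 77, 83, 107, 137, 161, 166, 151, 121, 96, 81, 81, 79, 80, 79, 82]
224 [68, 67, 68, 76, 78, 72, 69, 71, 73, 66, 57, 60, 72, 78, 78, 83, 76, 78]
[[314.51424873 223.73237346]
 [313.80373595 215.00185472]
 [313.12149508 206.60896815]]
```

View pics/s9.png

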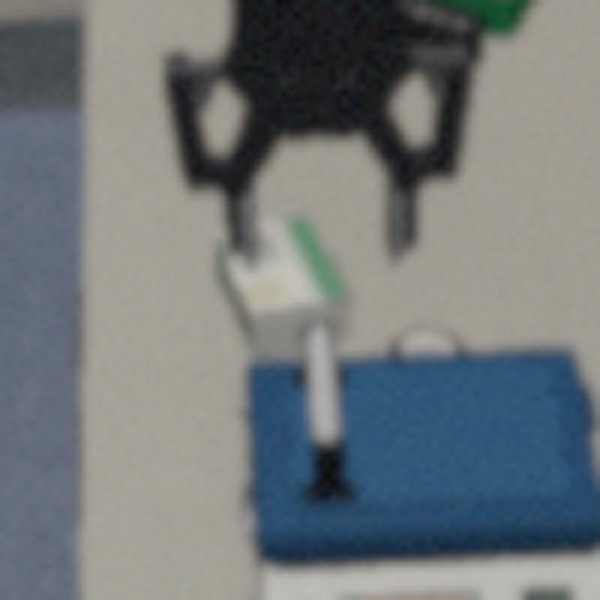

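Joint 7 came to -2.83, close to its limit of -2.94. The grasp is the same a half turn round, so I'll turn the other way for margin.

>>> carry_out --series '[[[0,0,0,0,0,-0.12,6],[0,0,0,0,0,-0.24,6],[0,0,0,0,0,-0.36,6],[0,0,0,0,0,-0.48,6],[0,0,0,0,0,-0.6,6]]]'

```text
clock: 11.27
eef_pos: [449.0, 20.6, 220.1]
tool_rot: [-3.141, -0.0, -0.962]
force: [-0.0, 0.1, -0.3]
width: 60.1
```

>>> carry_out --series '[[[0,0,0,0,0,-0.12,6],[0,0,0,0,0,-0.24,6],[0,0,0,0,0,-0.36,6],[0,0,0,0,0,-0.48,6],[0,0,0,0,0,-0.6,6]]]'

```text
clock: 11.68
eef_pos: [449.0, 20.5, 220.1]
tool_rot: [-3.141, -0.0, -0.362]
force: [0.4, -0.1, 0.1]
width: 60.1
```

>>> carry_out --series '[[[0,0,0,0,0,-0.12,6],[0,0,0,0,0,-0.24,6],[0,0,0,0,0,-0.36,6],[0,0,0,0,0,-0.48,6],[0,0,0,0,0,-0.6,6]]]'

```text
clock: 12.1
eef_pos: [449.1, 20.4, 220.1]
tool_rot: [3.142, -0.0, 0.238]
force: [0.4, -0.3, 0.1]
width: 60.2
```

>>> carry_out --series '[[[0,0,0,0,0,-0.12,6],[0,0,0,0,0,-0.24,6],[0,0,0,0,0,-0.36,6],[0,0,0,0,0,-0.48,6],[0,0,0,0,0,-0.6,6]]]'

```text
clock: 12.52
eef_pos: [449.0, 20.4, 220.1]
tool_rot: [3.141, -0.0, 0.838]
force: [0.2, 0.2, -0.4]
width: 60.2
```

>>> carry_out --series '[[[0,0,0,0,0,-0.12,6],[0,0,0,0,0,-0.24,6],[0,0,0,0,0,-0.36,6],[0,0,0,0,0,-0.48,6],[0,0,0,0,0,-0.6,6]]]'

```text
clock: 12.93
eef_pos: [449.1, 20.4, 220.1]
tool_rot: [3.141, -0.0, 1.438]
force: [-0.2, 0.9, 0.1]
width: 60.0
```

>>> carry_out --series '[[[0,0,0,0,0,-0.1416,6],[0,0,0,0,0,-0.1416,6],[0,0,0,0,0,-0.1416,6],[0,0,0,0,0,-0.1416,6],[0,0,0,0,0,-0.1416,6]]]'

```text
clock: 13.35
eef_pos: [449.0, 20.5, 220.1]
tool_rot: [3.141, 0.0, 1.571]
force: [0.6, 1.2, 0.1]
width: 60.1
```

```bash
python3 -c "
from cell import read_state as r;print(r()['eef_pos'],r()['tool_rot'],r()['force'],r()['qpos'],r()['clock'])"
```

```text
[449.0067504   20.54002848 220.05058847] [3.14143744e+00 9.89805548e-05 1.57123791e+00] [0.55065021 1.17387117 0.12916804] [ 0.05801062  0.36912855 -0.22190623  2.0608353   0.12044126  0.7233726
 -0.23940688] 13.35
```

Joint 7 now has margin at -0.24. I'll go down to the bar and grip it.

>>> carry_out --series '[[[0,-0.02,2.5,0,0,0,6],[0,-0.05,5,0,0,0,5.5],[0,-0.07,7,0,0,0,5],[0,-0.07,8.5,0,0,0,5],[0,-0.07,9.0,0,0,0,5]]]'

```text
clock: 13.77
eef_pos: [447.0, 20.6, 128.2]
tool_rot: [-3.138, 0.001, 1.572]
force: [0.1, -0.1, -0.4]
width: 50.1
```

>>> carry_out --series '[[[0,0,0,0,0,0,5],[0,0,0,0,0,0,3],[0,0,0,0,0,0,0],[0,0,0,0,0,0,0],[0,0,0,0,0,0,0]]]'

```text
clock: 14.18
eef_pos: [448.0, 20.7, 131.0]
tool_rot: [3.141, 0.0, 1.573]
force: [-2.7, 0.4, 6.2]
width: 10.8
```

>>> carry_out --series '[[[0,0,0,0,0,0,0],[0,0,0,0,0,0,0],[0,0,0,0,0,0,0]]]'

```text
clock: 14.43
eef_pos: [448.0, 20.7, 131.0]
tool_rot: [3.141, 0.0, 1.573]
force: [-3.0, -0.2, 6.1]
width: 11.0
```

```bash
python3 snap.py s10 side 280 170 380 260 6; python3 -c "
from cell import read_state as r;print(r()['eef_pos'],r()['tool_rot'],r()['force'],r()['qpos'],r()['width'],r()['clock'])"
```

```text
[447.99021497  20.68426479 131.02800002] [3.14130145e+00 1.07496086e-04 1.57324958e+00] [-2.06617361  0.12470372  5.93933175] [ 0.0146984   0.51981626 -0.17387647  2.15652661  0.18796775  0.47872782
 -0.3013611 ] 11.236836386920505 14.4833
```

View pics/s10.png

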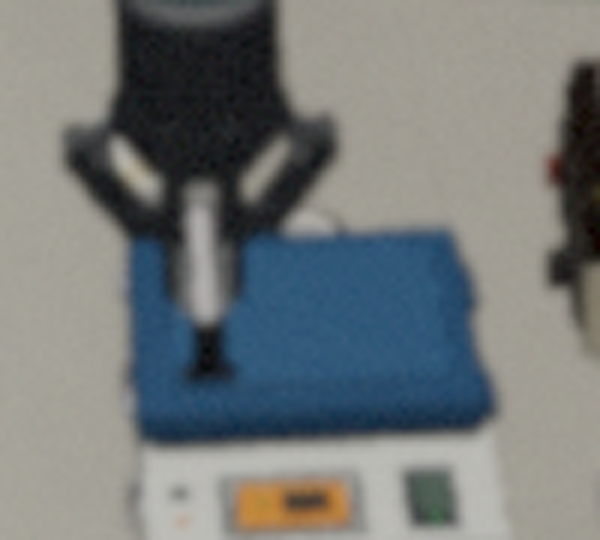

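The fingers hold the bar at its middle, crop (205,250), with width 11. Now I'll lift slowly along the hinge arc, tilting with it.

>>> carry_out --series '[[[0,0.03,-0.13,0.01,0,0,0],[0,0.06,-0.26,0.02,0,0,0],[0,0.09,-0.4,0.03,0,0,0],[0,0.13,-0.52,0.04,0,0,0],[0,0.16,-0.64,0.05,0,0,0]]]'

```text
clock: 14.9
eef_pos: [449.2, 20.7, 136.5]
tool_rot: [-3.089, 0.0, 1.573]
force: [-3.4, 0.4, -2.5]
width: 11.2
```

```bash
python3 - <<'E'
from h import *
def p(t): return np.array([-128*np.cos(t)+29*np.sin(t),0,29*np.cos(t)+128*np.sin(t)])
R0=R.from_euler('xyz',[np.pi,0,1.573]); 
t0=.05; Rt=R.from_rotvec([0,t0,0])*R0
for t in (.07,.09,.115,.14,.16,.18): print(t,(Rt.inv().apply(p(t)-p(t0))/10).round(3),t-t0)
E
python3 snap.py s11 side 280 170 380 260 6
```

```text
0.07 [-0.     0.061 -0.255] 0.020000000000000004
0.09 [-0.     0.126 -0.51 ] 0.039999999999999994
0.115 [-0.     0.215 -0.825] 0.065
0.14 [-1.000e-03  3.120e-01 -1.139e+00] 0.09000000000000001
0.16 [-1.000e-03  3.960e-01 -1.388e+00] 0.11
0.18 [-1.000e-03  4.840e-01 -1.635e+00] 0.13
```

View pics/s11.png

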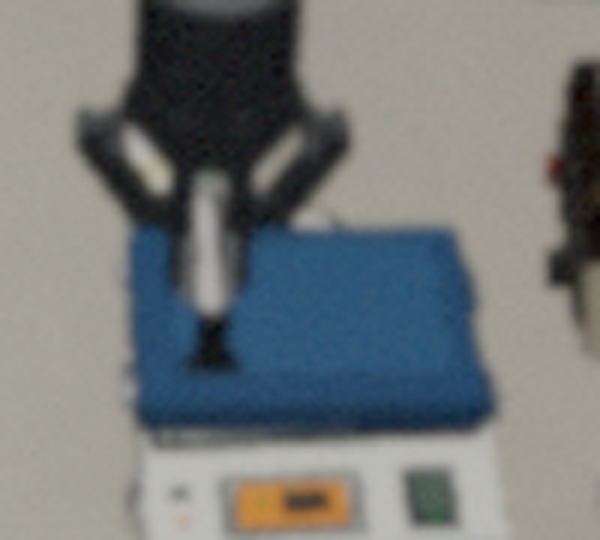

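The lid is lifting and a gap shows at the front edge, crop (170,433). The seal load is gone, with Fz at only about -2.5 N. I'll continue to about 0.18 rad.

>>> carry_out --series '[[[0,0.06,-0.28,0.02,0,0,0],[0,0.13,-0.55,0.04,0,0,0],[0,0.22,-0.88,0.065,0,0,0],[0,0.31,-1.2,0.09,0,0,0],[0,0.4,-1.47,0.11,0,0,0]]]'

```text
clock: 15.37
eef_pos: [454.7, 20.7, 152.0]
tool_rot: [-2.981, -0.0, 1.573]
force: [-2.3, 0.5, -2.8]
width: 10.8
```

```bash
python3 -c "
from cell import read_state as r;print(r()['eef_pos'],r()['tool_rot'],r()['force'],r()['torque'],r()['width'],r()['clock'])"
python3 snap.py s12 side 280 170 380 260 6
cat > lid.py <<'E'
import sys
from h import *
d=pickle.load(open(sys.argv[1],"rb")); C=cloud(d); hsv=cv2.cvtColor(d["img"],cv2.COLOR_BGR2HSV)
s=(hsv[...,0]>95)&(hsv[...,0]<125)&(hsv[...,1]>100)&(C[...,0]>410)&(C[...,0]<580)&(C[...,1]>-45)&(C[...,1]<90)&(C[...,2]>100)&(C[...,2]<180)
P=C[s]; A=np.c_[P[:,0]-500,P[:,1],np.ones(len(P))]
w=np.ones(len(P))
for _ in range(10):
    k=np.linalg.lstsq(A*w[:,None],P[:,2]*w,rcond=None)[0]; r=P[:,2]-A@k; w=1/(1+(r/2)**2)
print(len(P),k,"angle",-np.arctan(k[0]))
E
python3 lid.py s10.pkl; python3 lid.py s12.pkl
```

```text
[454.69202273  20.71591806 151.99487662] [-2.98058719e+00 -2.58148692e-05  1.57315885e+00] [-2.30202302  0.51805366 -2.83052612] [ 0.12933346  0.30494776 -0.0025275 ] 10.810087784016286 15.3667
1302 [ 8.38128167e-03 -7.91971828e-03  1.24166273e+02] angle -0.008381085428718998
1241 [-1.57307483e-01 -5.17083777e-04  1.37070497e+02] angle 0.1560288559643221
```

View pics/s12.png

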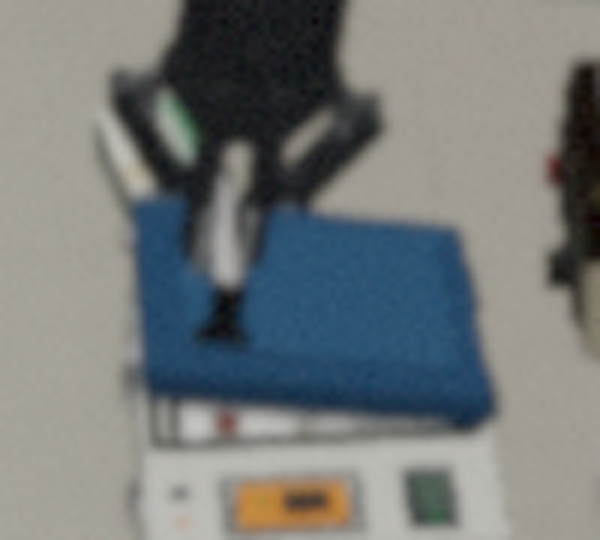

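The lid is open by about 0.165 rad, agreed by the plane fit and the tool height. A little more to reach 0.18, then hold.

>>> carry_out --series '[[[0,0.03,-0.07,0.007,0,0,0],[0,0.06,-0.16,0.014,0,0,0],[0,0.06,-0.16,0.014,0,0,0],[0,0.06,-0.16,0.014,0,0,0],[0,0.06,-0.16,0.014,0,0,0]]]'

```text
clock: 15.83
eef_pos: [454.8, 20.7, 152.5]
tool_rot: [-2.967, 0.0, 1.574]
force: [-4.8, 1.5, 0.3]
width: 10.9
```

```bash
python3 snap.py s13 side 280 170 380 260 6; python3 lid.py s13.pkl; python3 -c "
from cell import read_state as r;print(r()['eef_pos'],r()['tool_rot'],r()['force'],r()['torque'],r()['width'],r()['clock'])"
```

```text
1234 [-1.63911092e-01 -4.43943547e-03  1.37509193e+02] angle 0.16246638554176712
[454.78705986  20.7066855  152.52343789] [-2.96671061e+00  9.48101802e-05  1.57355002e+00] [-5.12822461  2.26553719  0.65188764] [ 0.24142075  0.8072421  -0.03250252] 11.1669303412373 15.8833
```

```bash
python3 -c "
from cell import read_state as r;print(r()['qpos'],r()['qd'],r()['force'],r()['torque'])"
```

```text
[ 0.05274372  0.56546001 -0.21660709  1.96844248  0.12816818  0.79663056
 -0.23611328] [ 0.00039145  0.00093124  0.00065285 -0.00091585 -0.00038131 -0.00082636
 -0.00045678] [-5.12822461  2.26553719  0.65188764] [ 0.24142075  0.8072421  -0.03250252]
```

View pics/s13.png

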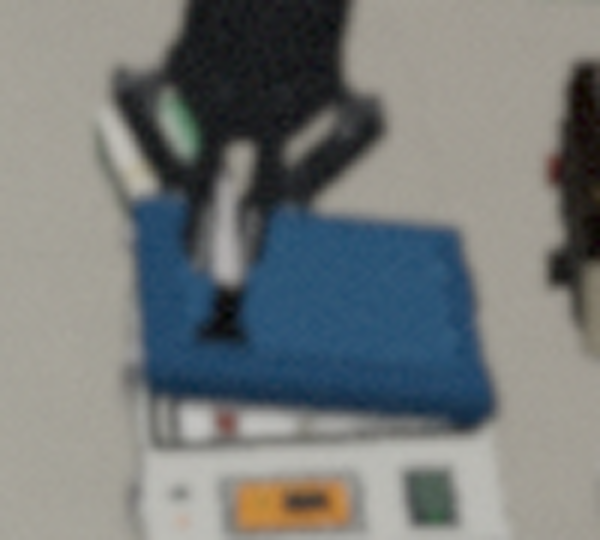

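Everything is free, with the gap along the front and joints far from their limits. There is a small 5 N side load along x because the arc doesn't match exactly. I'll ease that, raise about 1.5 mm, and hold for the three seconds.

>>> carry_out --series '[[[0,-0.03,-0.07,0.003,0,0,0],[0,-0.05,-0.15,0.005,0,0,0],[0,-0.05,-0.15,0.005,0,0,0],[0,-0.05,-0.15,0.005,0,0,0],[0,-0.05,-0.15,0.005,0,0,0]]]'

```text
clock: 16.3
eef_pos: [455.5, 20.7, 154.0]
tool_rot: [-2.963, -0.0, 1.573]
force: [-3.0, 1.0, -1.3]
width: 11.1
```

```bash
python3 snap.py s14 side 280 170 380 260 6; python3 lid.py s14.pkl; python3 -c "
from cell import read_state as r;print(r()['eef_pos'],r()['tool_rot'],r()['force'],r()['torque'],r()['width'],r()['clock'])"
```

```text
1238 [-1.77070996e-01  5.31831020e-03  1.38439269e+02] angle 0.1752544133677635
[455.54218516  20.73107822 153.99639073] [-2.96330475e+00 -1.41488931e-04  1.57339904e+00] [-2.68487088  0.81514739 -0.43937662] [0.31123032 0.33192384 0.02690519] 10.893410160748736 16.35
```

The lid angle is about 0.18 rad (front edge about 3 cm). Holding now for more than three seconds.

>>> carry_out --series '[[[0,0,0,0,0,0,0],[0,0,0,0,0,0,0],[0,0,0,0,0,0,0],[0,0,0,0,0,0,0],[0,0,0,0,0,0,0]]]'

```text
clock: 16.77
eef_pos: [455.5, 20.7, 154.0]
tool_rot: [-2.963, -0.0, 1.573]
force: [-1.8, 0.5, -0.8]
width: 11.0
```

>>> carry_out --series '[[[0,0,0,0,0,0,0],[0,0,0,0,0,0,0],[0,0,0,0,0,0,0],[0,0,0,0,0,0,0],[0,0,0,0,0,0,0]]]'

```text
clock: 17.18
eef_pos: [455.5, 20.7, 154.0]
tool_rot: [-2.963, -0.0, 1.573]
force: [-1.5, 1.0, -2.0]
width: 10.6
```

>>> carry_out --series '[[[0,0,0,0,0,0,0],[0,0,0,0,0,0,0],[0,0,0,0,0,0,0],[0,0,0,0,0,0,0],[0,0,0,0,0,0,0]]]'

```text
clock: 17.6
eef_pos: [455.5, 20.7, 153.9]
tool_rot: [-2.963, -0.0, 1.573]
force: [-0.4, 1.7, -2.3]
width: 11.5
```

>>> carry_out --series '[[[0,0,0,0,0,0,0],[0,0,0,0,0,0,0],[0,0,0,0,0,0,0],[0,0,0,0,0,0,0],[0,0,0,0,0,0,0]]]'

```text
clock: 18.02
eef_pos: [455.5, 20.7, 154.0]
tool_rot: [-2.963, -0.0, 1.573]
force: [-0.3, 1.1, -2.4]
width: 10.8
```

>>> carry_out --series '[[[0,0,0,0,0,0,0],[0,0,0,0,0,0,0],[0,0,0,0,0,0,0],[0,0,0,0,0,0,0],[0,0,0,0,0,0,0]]]'

```text
clock: 18.43
eef_pos: [455.5, 20.7, 154.0]
tool_rot: [-2.963, -0.0, 1.573]
force: [0.2, 2.0, -3.1]
width: 11.0
```

>>> carry_out --series '[[[0,0,0,0,0,0,0],[0,0,0,0,0,0,0],[0,0,0,0,0,0,0],[0,0,0,0,0,0,0],[0,0,0,0,0,0,0]]]'

```text
clock: 18.85
eef_pos: [455.4, 20.7, 153.9]
tool_rot: [-2.963, -0.0, 1.573]
force: [1.0, 2.0, -3.0]
width: 10.5
```

>>> carry_out --series '[[[0,0,0,0,0,0,0],[0,0,0,0,0,0,0],[0,0,0,0,0,0,0],[0,0,0,0,0,0,0],[0,0,0,0,0,0,0]]]'

```text
clock: 19.27
eef_pos: [455.4, 20.7, 154.0]
tool_rot: [-2.963, -0.0, 1.573]
force: [1.8, 2.2, -3.0]
width: 11.0
```

>>> carry_out --series '[[[0,0,0,0,0,0,0],[0,0,0,0,0,0,0],[0,0,0,0,0,0,0],[0,0,0,0,0,0,0],[0,0,0,0,0,0,0]]]'

```text
clock: 19.68
eef_pos: [455.4, 20.7, 154.0]
tool_rot: [-2.963, -0.0, 1.573]
force: [2.8, 2.4, -4.9]
width: 10.5
```

>>> carry_out --series '[[[0,0,0,0,0,0,0],[0,0,0,0,0,0,0],[0,0,0,0,0,0,0],[0,0,0,0,0,0,0],[0,0,0,0,0,0,0]]]'

```text
clock: 20.1
eef_pos: [455.4, 20.7, 154.0]
tool_rot: [-2.963, -0.0, 1.573]
force: [2.8, 3.1, -4.5]
width: 10.7
```

>>> carry_out --series '[[[0,0,0,0,0,0,0],[0,0,0,0,0,0,0],[0,0,0,0,0,0,0],[0,0,0,0,0,0,0],[0,0,0,0,0,0,0]]]'

```text
clock: 20.52
eef_pos: [455.4, 20.7, 154.0]
tool_rot: [-2.963, -0.0, 1.573]
force: [2.3, 1.7, -5.3]
width: 10.8
```

```bash
python3 snap.py s15 side 200 90 440 400 2.5; python3 lid.py s15.pkl; python3 snap.py t15 top 0 0 640 480 1; python3 -c "
from cell import read_state as r;print(r()['eef_pos'],r()['force'],r()['width'],r()['clock'])"
```

```text
1229 [-1.75375585e-01  1.44694962e-03  1.38339818e+02] angle 0.1736100675055284
[455.42987565  20.68291044 153.96931565] [ 3.26743467  2.55935369 -4.16397499] 10.72337403213701 20.6167
```

View pics/s15.png

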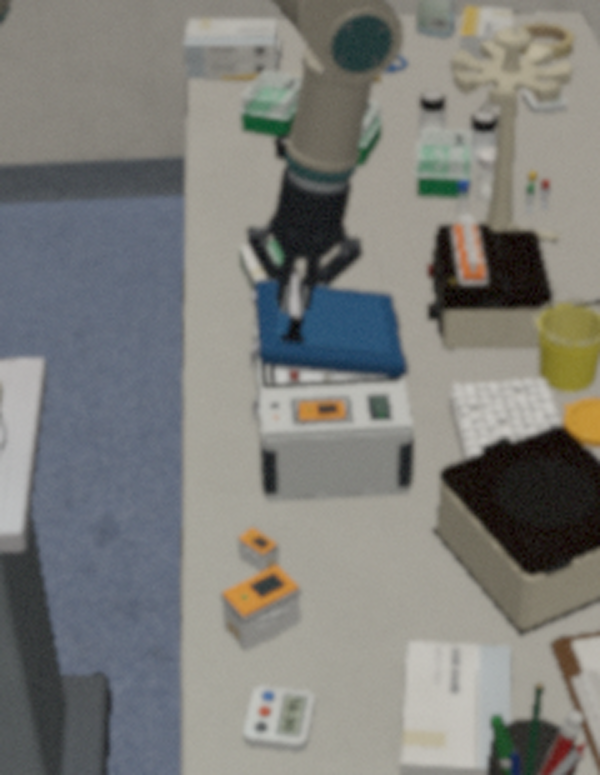

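View pics/t15.png

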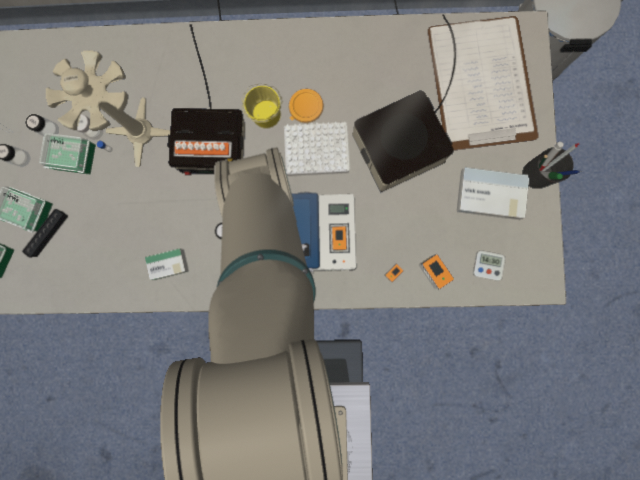

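The side view shows the logger flush at (322,409), the lid held ajar at (330,330), and the timer at (280,716). In the top view the jar edge (220,231), carton (166,264) and timer (489,265) have not moved. I'll hand it in.

```bash
python3 -c "
from cell import finish_job;print(finish_job())"
```

```text
the job is handed in; nothing more can be done
None
```

The job is done and handed in at about 20.6 s; `finish_job` gives no verdict, so I can't say how it was judged.

- **Logger:** I put the middle-sized logger into the dock and pressed it home with closed fingers. It stopped at z = 101.0 mm with about 24 N of push. The side camera put its top at about 102 mm, which is flush.
- **Lid:** I gripped the bar handle and broke the seal along the hinge arc. The lid then stayed at about 0.18 rad, roughly 3 cm at the front edge, for just over 4 s. The arm was still gripping it at hand-in.
- **Last checks:** The lid plane fit from the side view gave 0.174 rad. It had read -0.008 with the lid shut, so that means about 0.18. Tool height gave 0.184.
- **Bystanders:** The jar, carton and timer are at the same image positions as at the start; the jar was mostly hidden by the arm, with only its edge visible.
- **Disagreements:**
  - The first side-view fix of the logger was about 4–6 mm off the top view in y. I used the top view, which the grasp and the fit in the dock bore out.
  - Tool position readings were up to 1.5 mm off just after moves, so one correction over the dock had to be undone before inserting.
  - The wrist force drifted by a few newtons during the hold while the pose stayed put.

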